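# Change over flip-cap sample vials

### The job

The blue-capped vial in the rack has been sampled and the red one is next. First press the blue cap, which stands open, fully shut so that it snaps home; then flick the red cap open and swing it right back past upright so that it stays open; last, slide the yellow marker along its rail until it stands squarely in front of the red vial. Leave the white and green caps shut throughout.

Things in the scene. Friction and masses are not known exactly. Their poses are not given: they have to be found in the camera images.
- rack: Grey vial rack standing fast on the bench (it cannot be shifted), 306 mm long along its y, base 114 mm deep, origin on the bench under the middle of the vial row; x points from its front (robot side) to its back. Four flip-cap vials stand fast in it in one row along y, at y = +114, +38, -38 and -114 mm, colours in any order; they do not lift out. The rack's top plate is 66 mm above the bench.
- blue_vial (a point): Centre of the mouth of the white vial with the blue cap and blue band (36 mm diameter, 92 mm tall), 100 mm above the bench; axes parallel to the rack's. The cap's hinge axis runs along y, 22 mm behind this point (+x), at the same height. Shut cap: disc 42 mm diameter, its top 10 mm above this point (the other caps and vials are alike).
- cap_blue (a joint): Angle of the blue cap: 0 = fully shut, grows as it swings up and back, stop at 1.95 rad. The hinge is stiff enough to hold the cap at any angle (about 0.2 N moves it at the lip). A spring catch under the lip holds it shut: about 4 N up at the lip pops it open; swung down it rests on the catch at about 0.145 rad, and about 4 to 5 N down on the lip (6 N on the front edge of the disc, 10 N on its middle) snaps it from there to 0. Starts somewhere between 1.1 and 1.5.
- blue_lip (a point): Centre of the thumb lip of the blue cap, moving with it: a tab 20 mm wide (y), 7 mm thick, standing 19 mm out from the front of the disc, 52 mm from the hinge axis and, when shut, 4.5 mm above it; free at both sides and from beneath for its outer 11 mm (the catch, 9 mm wide, sits under its root).
- red_vial (a point): Centre of the mouth of the white vial with the red cap and red band (36 mm diameter, 92 mm tall), 100 mm above the bench; axes parallel to the rack's. The cap's hinge axis runs along y, 22 mm behind this point (+x), at the same height. Shut cap: disc 42 mm diameter, its top 10 mm above this point.
- cap_red (a joint): Angle of the red cap: 0 = fully shut, grows as it swings up and back, stop at 1.95 rad. The hinge is stiff enough to hold the cap at any angle (about 0.2 N moves it at the lip). A spring catch under the lip holds it shut: about 4 N up at the lip pops it open; swung down it rests on the catch at about 0.145 rad, and about 4 to 5 N down on the lip (6 N on the front edge of the disc, 10 N on its middle) snaps it from there to 0. Starts shut.
- red_lip (a point): Centre of the thumb lip of the red cap, moving with it: a tab 20 mm wide (y), 7 mm thick, standing 19 mm out from the front of the disc, 52 mm from the hinge axis and, when shut, 4.5 mm above it; free at both sides and from beneath for its outer 11 mm (the catch, 9 mm wide, sits under its root).
- white_vial (a point): Centre of the mouth of the white vial with the white cap and white band (36 mm diameter, 92 mm tall), 100 mm above the bench; axes parallel to the rack's. The cap's hinge axis runs along y, 22 mm behind this point (+x), at the same height. Shut cap: disc 42 mm diameter, its top 10 mm above this point.
- cap_white (a joint): Angle of the white cap: 0 = fully shut, grows as it swings up and back, stop at 1.95 rad. The hinge is stiff enough to hold the cap at any angle (about 0.2 N moves it at the lip). A spring catch under the lip holds it shut: about 4 N up at the lip pops it open; swung down it rests on the catch at about 0.145 rad, and about 4 to 5 N down on the lip (6 N on the front edge of the disc, 10 N on its middle) snaps it from there to 0. Starts shut.
- green_vial (a point): Centre of the mouth of the white vial with the green cap and green band (36 mm diameter, 92 mm tall), 100 mm above the bench; axes parallel to the rack's. The cap's hinge axis runs along y, 22 mm behind this point (+x), at the same height. Shut cap: disc 42 mm diameter, its top 10 mm above this point.
- cap_green (a joint): Angle of the green cap: 0 = fully shut, grows as it swings up and back, stop at 1.95 rad. The hinge is stiff enough to hold the cap at any angle (about 0.2 N moves it at the lip). A spring catch under the lip holds it shut: about 4 N up at the lip pops it open; swung down it rests on the catch at about 0.145 rad, and about 4 to 5 N down on the lip (6 N on the front edge of the disc, 10 N on its middle) snaps it from there to 0. Starts shut.
- marker (a point): Centre of the upright fin of the yellow marker, 10 mm below the fin's top, 76 mm above the bench, 65 mm in front of the vial row. Fin: 12 mm wide along the rack's y, 14 mm deep, 38 mm of it above the marker's 32 mm wide foot. It rides on a steel rail along the rack's y.
- pointer (a joint): Position of the yellow marker along the rack's y, in m, 0 = middle of the rack, stops at +-0.130; friction about 1.5 N, it stays where it is left. Starts between the two middle vials.

How it is judged:
By the outcome, as a careful person would: the job done as asked, in the order asked, and still so for the second after the job is handed in, with the robot touching nothing.
It also fails if it takes over 56 s, if anything falls off the work surface, if the arm or the gripper's body presses on something with over 40 N, if the wrist force passes 120 N, or if a joint passes its speed limit or range.

### The arm

A 6-joint arm with a two-finger parallel gripper is mounted at the origin on a cart in front of the work surface, level with it; the furniture and walls round the work are solid. World frame = base frame: x ahead of the robot, y to its left, z up, the work surface at z = 0. Lengths are in mm, angles in rad, forces in N, time in s.
With the tool pointing down it reaches from about 325 to 775 mm from the base axis. Payload 5.5 kg.
Tool frame: the origin (TCP) lies at the very end of the fingers, on their centre line; the grasp point (between the pads) lies 19 mm behind it; z points along the fingers, y is the line along which they close (so a half turn about z gives the same grasp; the last joint's range is limited). The gripper opens to 85 mm and grips with 20 to 120 N. Pads are 22 mm wide; open, the fingers measure 114 mm over their backs; the gripper's body (76 mm by 85 mm) begins 54 mm behind the grasp point. The pads swing forward as they close: fully open they stand 13 mm farther back than shut.
Start: joints at [1.097, 0.091, 1.231, -0, 1.82, -0.057], TCP at [242.908, 548.646, 231.275] pointing down, gripper open.
Joint ranges: [-2.87, 2.87], [-0.86, 2.18], [0.17, 2.46], [-1.51, 4.65], [0.06, 2.69], [-2.65, 2.65]. Speed limits (rad/s): [2.57, 2.57, 3.01, 3.14, 3.14, 3.14].

### API

Orientations are given as a unit quaternion [x, y, z, w].
In Python, from plant import sense, read_camera, job_done gives the robot as it stands.
- The arm moves only by the tool drive_tool, never from a script. Its argument "moves" is a list of rows, each an object of numbers: "dx", "dy", "dz": the shift along the world's x, y, z in mm; "wx", "wy", "wz": the turn, a rotation vector about the world's x, y, z in degrees; "gripper": the finger opening in mm, from 0 to 85.4. In form: [{"dx": .., "dy": .., "dz": .., "wx": .., "wy": .., "wz": .., "gripper": ..}, ...]. A call has 1 to 20 rows; each row is the pose to reach, as a shift and turn from the pose commanded when the call began; what a row does not reach only later rows make up. A row lasts 1/12 s, in which the tool goes at most 41.7 mm and 7.16 degrees, less where a joint would pass 70% of its speed; a pose out of reach is approached as far as the arm can. A call with a gripper value outside its range is refused whole. The fingers move at their own pace and stop on an object; the grip force is fixed at half the most. Time passes only in rows, so rows that repeat a pose let the fingers close. It gives the time, the measured TCP pose, the force, the opening and the grip force at its end, in the units of the state.
- sense(): the state, without advancing time (a new reading comes with each control period).
- read_camera(name): name is "scene" or "top" or "wrist"; returns a dict with "img" (384x512x3 uint8, blue, green, red), "mtx" (3x3 intrinsics, pixels), "k1" (the pictures are not rectified: a ray, as slopes to the right and down, at radius r is drawn at 1 + k1 r^2 times it, then the intrinsics apply), "extrinsics" (4x4, takes a point from world to camera coordinates); the wrist camera has in their place "T_tool_cam" (4x4, takes a point from camera to tool coordinates, whose origin is the TCP and whose axes are the flange's). Camera axes: x right, y up, looking along -z (the intrinsics and any distortion apply to the point x, -y, -z); pixel columns grow to the right and rows downward; lengths in mm; the calibration is good to about 2 mm. A picture is of the moment at which its call begins: read the wrist's pose just before it. There is no depth.
- job_done(): hands the job in; it is judged then, once.
The state is a dict: "time_s": time; "joints": joint angles; "joint_velocities": joint speeds; "effort": joint torques, N m; "tcp_pos": TCP position; "eef_rot": TCP orientation; "ft_force": force on the tool from outside, world axes, zero at the start; "wrist_torque": the same for the moment, N m; "opening": opening from 0.0 (shut) to 1.0 (fully open); "gripper_force": force on a finger pad.
Only numpy, scipy, OpenCV 4.12 (cv2) and the standard library are available. Lean on these libraries where they do the work, as an engineer would, in place of code of your own. Each camera call takes 0.05 s, during which the arm holds its last target. There are 200 camera calls.

## Working session

There is one attempt and no reset: what is moved stays moved. The work goes in short steps, Python scripts to look and compute and a tool call to move; the robot and the scene stay as the last step left them, time stands still between calls to the robot, and variables do not carry over. Pictures are saved under pics/ and viewed, at most 10 in all, crops included, and the job is handed in when it is done.

Besides the shell and the picture viewer there is one more tool, called after "Emit:" by a JSON object that holds its "method" and its "body", one argument or row to a line. drive_tool: Moves the arm, as the interface text tells. Its arguments: {"type":"object","properties":{"moves":{"type":"array","items":{"type":"object","properties":{"dx":{"type":"number"},"dy":{"type":"number"},"dz":{"type":"number"},"wx":{"type":"number"},"wy":{"type":"number"},"wz":{"type":"number"},"gripper":{"type":"number"}}}}},"required":["moves"]}

```bash
mkdir -p pics; cat > h.py <<'E'
import numpy as np, cv2, json
from plant import sense, read_camera
def grab(name, fn=None):
    s=sense(); c=read_camera(name); c=dict(c); c['s']=s
    if fn: cv2.imwrite('pics/'+fn,c['img'])
    return c
E
python3 - <<'E'
from h import *
a=grab('scene','s1.png');b=grab('top','t1.png')
for c in(a,b): print(c['mtx'],c['k1'],c['extrinsics'])
print(sense())
E
```

```text
[[436.92175318   0.         257.51237769]
 [  0.         436.92175318 195.08818809]
 [  0.           0.           1.        ]] -0.009098538822083805 [[ 6.62919530e-01 -7.48689551e-01  1.28584956e-03 -2.16674365e+02]
 [ 4.69942523e-01  4.17441578e-01  7.77750959e-01 -3.56703672e+02]
 [-5.82830783e-01 -5.14982025e-01  6.28571231e-01 -5.66055200e+02]
 [ 0.00000000e+00  0.00000000e+00  0.00000000e+00  1.00000000e+00]]
[[366.27143917   0.         260.22295638]
 [  0.         366.27143917 192.1187115 ]
 [  0.           0.           1.        ]] -0.012805603693716897 [[ 7.85534807e-04 -9.99963951e-01 -8.45455128e-03  1.18306961e+02]
 [ 9.98556660e-01  3.30340711e-04  5.37074287e-02 -4.85839671e+02]
 [-5.37026997e-02 -8.48453754e-03  9.98520922e-01 -8.94115049e+02]
 [ 0.00000000e+00  0.00000000e+00  0.00000000e+00  1.00000000e+00]]
{'time_s': 0.1, 'joints': array([ 1.09731531e+00,  9.17899566e-02,  1.23176501e+00, -2.05159429e-05,
        1.81979915e+00, -5.67281260e-02]), 'joint_velocities': array([-0.00105769, -0.00215818, -0.00093129, -0.00072793,  0.00093725,
       -0.00079656]), 'effort': array([ 2.83012145e-03, -4.60217893e+01, -4.19217467e+01, -1.27849398e-05,
        1.06585101e-02, -1.90363932e-05]), 'tcp_pos': array([242.78420653, 548.40995176, 230.26037118]), 'eef_rot': array([ 2.06874124e-01,  9.78367171e-01, -8.52567779e-04, -2.21163959e-04]), 'ft_force': array([0.00866531, 0.79658249, 0.55788336]), 'wrist_torque': array([ 0.00903649, -0.00978955, -0.04201018]), 'gripper_force': 0.0, 'opening': 1.0000794172552914}
```

View pics/s1.png

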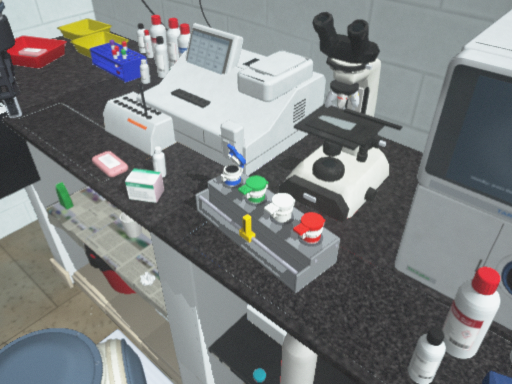

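View pics/t1.png

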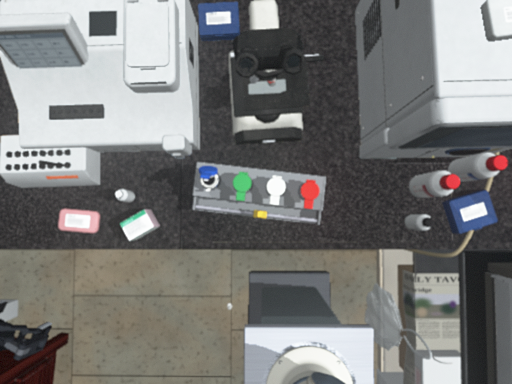

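The scene view shows the vials from left to right: blue (open, ~235,155), green (255,188), white (281,207) and red (311,228), with the yellow fin at (248,228). The top view shows blue (208,177), green (242,184), white (276,187), red (310,190) and the marker (261,214). The rack is slightly yawed.

```bash
cat >> h.py <<'E'
from scipy.spatial.transform import Rotation as R
def rays(c,px):
    px=np.atleast_2d(px).astype(float); K=c['mtx']
    d=(px-K[:2,2])/[K[0,0],K[1,1]]; u=d.copy()
    for _ in range(10): u=d/(1+c['k1']*(u**2).sum(1,keepdims=True))
    v=np.c_[u[:,0],-u[:,1],-np.ones(len(u))]
    if 'extrinsics' in c: E=np.linalg.inv(c['extrinsics'])
    else:
        T=np.eye(4);T[:3,:3]=R.from_quat(c['s']['eef_rot']).as_matrix();T[:3,3]=c['s']['tcp_pos']; E=T@c['T_tool_cam']
    v=v@E[:3,:3].T
    return E[:3,3],v/np.linalg.norm(v,axis=1,keepdims=True)
def plane(c,px,z):
    o,v=rays(c,px); return o+v*((z-o[2])/v[:,2:])
def tri(L):
    A=np.zeros((3,3));b=np.zeros(3)
    for c,p in L:
        o,v=rays(c,p);v=v[0];M=np.eye(3)-np.outer(v,v);A+=M;b+=M@o
    x=np.linalg.solve(A,b); 
    err=[np.linalg.norm(np.cross(x-rays(c,p)[0],rays(c,p)[1][0])) for c,p in L]
    return x,np.round(err,1)
HUE=dict(red=(172,6),green=(55,75),blue=(105,125),yellow=(20,32))
def mask(img,col,roi=None):
    h=cv2.cvtColor(img,cv2.COLOR_BGR2HSV);a,b=HUE[col];H=h[...,0]
    m=((H>=a)&(H<=b)) if a<b else ((H>=a)|(H<=b))
    m&=(h[...,1]>120)&(h[...,2]>60)
    m=m.astype(np.uint8)*255
    if roi: z=np.zeros_like(m);x0,y0,x1,y1=roi;z[y0:y1,x0:x1]=m[y0:y1,x0:x1];m=z
    return m
def blob(m):
    n,l,st,ce=cv2.connectedComponentsWithStats(m); i=1+np.argmax(st[1:,4]); return ce[i],st[i],(l==i)
E
python3 - <<'E'
from h import *
a=grab('scene');b=grab('top')
P={}
for col in HUE:
    pa,sa,_=blob(mask(a['img'],col,(190,135,345,290)));pb,sb,_=blob(mask(b['img'],col,(190,155,335,225)))
    P[col]=tri([(a,pa),(b,pb)]); print(col,pa,sa,pb,sb,P[col])
g,r=P['green'][0],P['red'][0]
y=(g-r)/152; print('yaxis',y, 'yaw deg',np.degrees(np.arctan2(-y[0],y[1])))
w=grab('wrist');print(w['T_tool_cam'],w['mtx'])
E
```

```text
red [309.49118943 222.66519824] [293 212  33  24 454] [309.22888283 192.8147139 ] [300 180  19  29 367] (array([479.04196837,   8.8236557 , 100.67724523]), array([0.8, 0.8]))
green [253.27027027 184.11111111] [238 175  30  20 333] [241.39329268 184.75304878] [233 172  18  29 328] (array([496.98195899, 160.84747798, 100.30810434]), array([1., 1.]))
blue [236.75      154.7578125] [227 144  19  24 128] [207.14285714 171.38857143] [199 166  18  13 175] (array([525.09134217, 233.69806095, 124.43762175]), array([0.1, 0.1]))
yellow [247.02755906 228.51181102] [239 214  17  28 254] [259.97727273 213.97727273] [254 210  13   9  88] (array([431.54224337, 119.20826804,  50.57371228]), array([0.5, 0.5]))
yaxis [ 0.11802625  1.00015673 -0.00242856] yaw deg -6.730220427459891
[[ 9.60773985e-04  9.58079182e-01  2.86501933e-01  7.12839484e+01]
 [ 9.99999531e-01 -8.85710849e-04 -3.91593898e-04  1.35050226e+00]
 [-1.21420091e-04  2.86502175e-01 -9.58079584e-01 -1.41697490e+02]
 [ 0.00000000e+00  0.00000000e+00  0.00000000e+00  1.00000000e+00]] [[264.56272697   0.         260.62504754]
 [  0.         264.56272697 197.95592425]
 [  0.           0.           1.        ]]
```

Emit:
{"method": "drive_tool", "body": {
  "moves": [
    {"dx": 197,"dy": -424,"dz": 20,"wz": 17.2,"gripper": 0},
    {"dx": 197,"dy": -424,"dz": 20,"wz": 17.2,"gripper": 0},
    {"dx": 197,"dy": -424,"dz": 20,"wz": 17.2,"gripper": 0},
    {"dx": 197,"dy": -424,"dz": 20,"wz": 17.2,"gripper": 0},
    {"dx": 197,"dy": -424,"dz": 20,"wz": 17.2,"gripper": 0},
    {"dx": 197,"dy": -424,"dz": 20,"wz": 17.2,"gripper": 0},
    {"dx": 197,"dy": -424,"dz": 20,"wz": 17.2,"gripper": 0},
    {"dx": 197,"dy": -424,"dz": 20,"wz": 17.2,"gripper": 0},
    {"dx": 197,"dy": -424,"dz": 20,"wz": 17.2,"gripper": 0},
    {"dx": 197,"dy": -424,"dz": 20,"wz": 17.2,"gripper": 0},
    {"dx": 197,"dy": -424,"dz": 20,"wz": 17.2,"gripper": 0},
    {"dx": 197,"dy": -424,"dz": 20,"wz": 17.2,"gripper": 0},
    {"dx": 197,"dy": -424,"dz": 20,"wz": 17.2,"gripper": 0},
    {"dx": 197,"dy": -424,"dz": 20,"wz": 17.2,"gripper": 0},
    {"dx": 197,"dy": -424,"dz": 20,"wz": 17.2,"gripper": 0}
  ]
}}

```text
$.moves[0]: bad value
```

```bash
python3 - <<'E'
from h import *
import pickle
w=grab('wrist','w1.png'); pickle.dump(w,open('w1.pkl','wb')); print(w['s']['tcp_pos'],w['s']['eef_rot'],w['s']['time_s'])
E
```

```text
[242.85059006 548.5342957  230.75869352] [ 2.06894992e-01  9.78363053e-01 -4.30993282e-04 -1.11593163e-04] 0.25
```

View pics/w1.png

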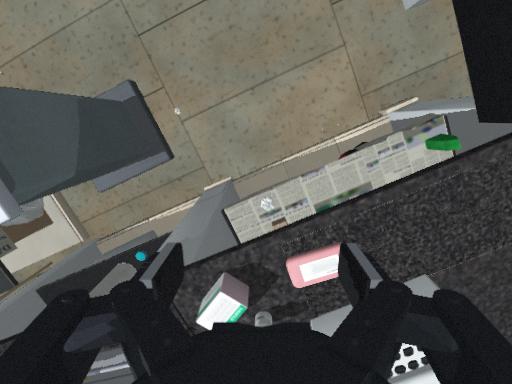

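The wrist view shows the floor and bench edge, with the fingers at the bottom around row 250. The call was probably refused for missing keys, so I'll send full rows.

Emit:
{"method": "drive_tool", "body": {
  "moves": [
    {"dx": 260,"dy": -424,"dz": 40,"wx": 0,"wy": 0,"wz": 17.2,"gripper": 0},
    {"dx": 260,"dy": -424,"dz": 40,"wx": 0,"wy": 0,"wz": 17.2,"gripper": 0},
    {"dx": 260,"dy": -424,"dz": 40,"wx": 0,"wy": 0,"wz": 17.2,"gripper": 0},
    {"dx": 260,"dy": -424,"dz": 40,"wx": 0,"wy": 0,"wz": 17.2,"gripper": 0},
    {"dx": 260,"dy": -424,"dz": 40,"wx": 0,"wy": 0,"wz": 17.2,"gripper": 0},
    {"dx": 260,"dy": -424,"dz": 40,"wx": 0,"wy": 0,"wz": 17.2,"gripper": 0},
    {"dx": 260,"dy": -424,"dz": 40,"wx": 0,"wy": 0,"wz": 17.2,"gripper": 0},
    {"dx": 260,"dy": -424,"dz": 40,"wx": 0,"wy": 0,"wz": 17.2,"gripper": 0},
    {"dx": 260,"dy": -424,"dz": 40,"wx": 0,"wy": 0,"wz": 17.2,"gripper": 0},
    {"dx": 260,"dy": -424,"dz": 40,"wx": 0,"wy": 0,"wz": 17.2,"gripper": 0},
    {"dx": 260,"dy": -424,"dz": 40,"wx": 0,"wy": 0,"wz": 17.2,"gripper": 0},
    {"dx": 260,"dy": -424,"dz": 40,"wx": 0,"wy": 0,"wz": 17.2,"gripper": 0},
    {"dx": 260,"dy": -424,"dz": 40,"wx": 0,"wy": 0,"wz": 17.2,"gripper": 0},
    {"dx": 260,"dy": -424,"dz": 40,"wx": 0,"wy": 0,"wz": 17.2,"gripper": 0},
    {"dx": 260,"dy": -424,"dz": 40,"wx": 0,"wy": 0,"wz": 17.2,"gripper": 0}
  ]
}}

```text
time_s: 1.55
tcp_pos: [502.7, 124.8, 271.1]
eef_rot: [0.059, 0.998, 0.0, -0.0]
ft_force: [0.5, -0.1, -0.2]
opening: -0.0
gripper_force: 0.0
```

```bash
python3 - <<'E'
from h import *
import pickle
w=grab('wrist','w2.png'); pickle.dump(w,open('w2.pkl','wb')); print(w['s']['tcp_pos'],w['s']['eef_rot'],w['s']['time_s'],w['s']['opening'],w['s']['ft_force'])
E
```

```text
[502.74883293 124.83072943 271.1295744 ] [ 5.86101090e-02  9.98280874e-01  2.49790363e-04 -3.00510127e-04] 1.55 -0.00012870585980438655 [ 0.49933006 -0.1132258  -0.24864955]
```

View pics/w2.png

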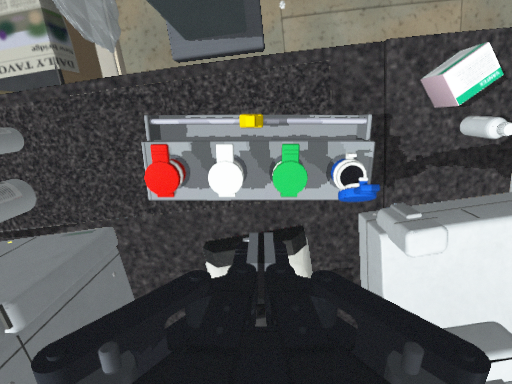

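The wrist view is aligned with the rack: red disc at (163,178) with its lip up to row 145, white (225,178), green (290,177), open blue mouth (351,177) with its cap leaning back at (358,190), and yellow fin (251,121). The analyzer's front corner is at (362,212).

```bash
python3 - <<'E'
from h import *
import pickle
w=pickle.load(open('w2.pkl','rb'))
yaw=np.radians(-6.73);Rz=np.array([[np.cos(yaw),-np.sin(yaw)],[np.sin(yaw),np.cos(yaw)]])
for col,roi in [('red',(140,135,190,205)),('green',(270,135,312,205)),('blue',(320,140,395,215)),('yellow',(230,105,275,135))]:
    c,st,m=blob(mask(w['img'],col,roi)); v,u=np.nonzero(m)
    print(col,c,st)
    if col in('red','green'):
        p=plane(w,np.c_[u,v],110)[:,:2]@Rz  # rack axes
        x=p[:,0];y=p[:,1]; xb=x.max()
        disc=x>xb-34; lip=x<x.min()+12
        cy=(y[disc].min()+y[disc].max())/2
        # enclosing circle of disc part (back half)
        cnt=p[x>xb-30].astype(np.float32);(cc,r)=cv2.minEnclosingCircle(cnt)
        print(' disc y',cy,'w',np.ptp(y[disc]),'circ',cc,r,'back x',xb,'lip front',x.min(),'lip y',y[lip].min(),y[lip].max(),'world cen',Rz@np.array([xb-21,cy]))
a=grab('scene');b=grab('top')
pa,_,_=blob(mask(a['img'],'yellow',(190,135,345,290)));pb,_,_=blob(mask(b['img'],'yellow',(190,155,335,225)))
# yellow fin top in wrist: centroid of yellow @ z=86..76
print('yel plane76',Rz.T@plane(w,blob(mask(w['img'],'yellow',(230,105,275,135)))[0],80)[0,:2])
# white ring rows
for z in (60,100,140): print('analyzer corner',z,plane(w,[[362,212],[362,290],[385,212]],z).round(),)
g=cv2.resize(w['img'][95:225,130:400],None,fx=2.9,fy=2.9,interpolation=cv2.INTER_CUBIC);cv2.imwrite('pics/w2c.png',g)
sc=cv2.resize(a['img'][110:290,180:350],None,fx=3.3,fy=3.3,interpolation=cv2.INTER_CUBIC);cv2.imwrite('pics/s2c.png',sc)
E
```

```text
red [161.35307517 172.28625664] [ 144  144   36   53 1317]
 disc y 67.52266751139197 w 42.0736070024672 circ (482.77642822265625, 68.0523910522461) 21.98041343688965 back x 501.83999029512364 lip front 440.43174835342586 lip y 57.93133458125281 78.06862628574565 world cen [485.4397578   10.70740127]
green [289.62160062 172.16006216] [ 272  144   36   53 1287]
 disc y 217.6397919729423 w 41.05271822206021 circ (482.3107604980469, 217.4158477783203) 21.478904724121094 back x 501.69731435254124 lip front 440.56901497499473 lip y 207.94321508324444 226.431824567898 world cen [502.89040248 159.80685269]
blue [359.41368078 192.61074919] [338 181  42  21 614]
yellow [250.78395062 120.40123457] [239 114  24  14 324]
yel plane76 [415.11955805 171.86947099]
analyzer corner 60 [[574. 263.  60.]
 [705. 262.  60.]
 [578. 296.  60.]]
analyzer corner 100 [[558. 248. 100.]
 [674. 248. 100.]
 [562. 277. 100.]]
analyzer corner 140 [[542. 233. 140.]
 [643. 233. 140.]
 [545. 259. 140.]]
```

View pics/w2c.png

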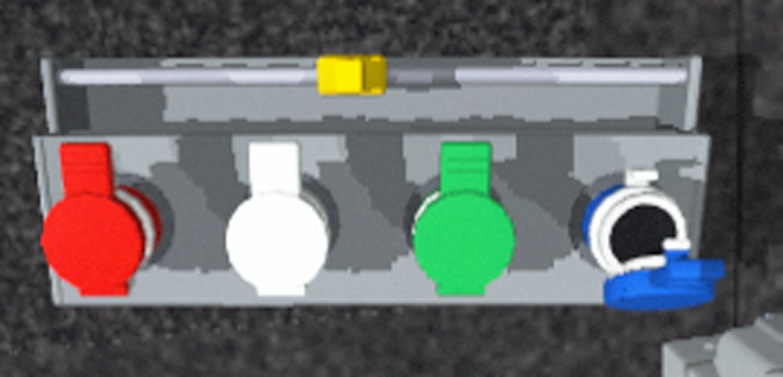

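View pics/s2c.png

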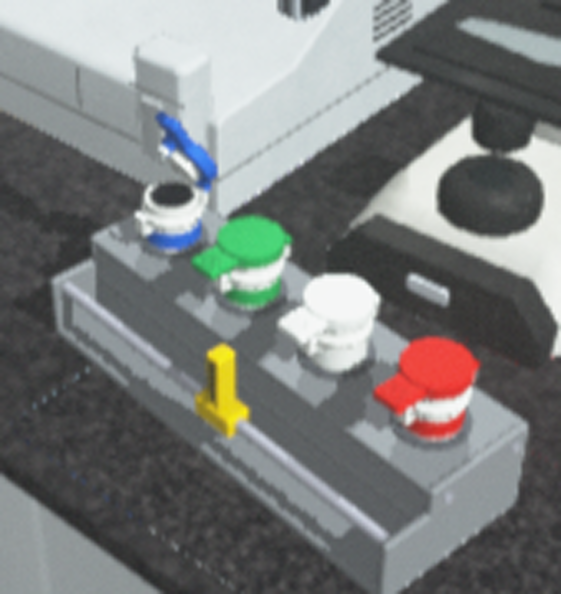

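The wrist crop confirms red, white and green are shut and blue is standing open. The scene crop shows the blue cap leaning just short of upright, with the analyzer's column top at about (232,122) full-frame behind it. I'll check clearance to that column and the cap tip position.

```bash
cat >> h.py <<'E'
yaw=np.radians(-6.73);Rz=np.array([[np.cos(yaw),-np.sin(yaw)],[np.sin(yaw),np.cos(yaw)]])
def toW(x,y): return Rz@np.array([x,y])
def toR(p): return Rz.T@np.asarray(p)[:2]
E
python3 - <<'E'
from h import *
import pickle
w=pickle.load(open('w2.pkl','rb')); a=grab('scene'); b=grab('top')
x,e=tri([(a,(244,124)),(b,(188,138))]);print('col R top corner s/t',x,e,toR(x))
x,e=tri([(w,(405,228)),(a,(232,122)),(b,(176,141))]);print('col top',x,e,toR(x))
for p in [(379,187.5)]:
    x,e=tri([(w,p),(a,(229.5,146))]);print('lip tip',x,e,toR(x))
for q in [(520,294.6),(516,294.6),(488,294.6),(476,294.6),(436,66.6)]: print(q,toW(*q).round(1))
s=sense();print(s['tcp_pos'],toR(s['tcp_pos']))
E
```

```text
col R top corner s/t [591.40122711 271.44220319 155.0322841 ] [1.8 1.8] [555.5156187  338.87856008]
col top [577.60293893 292.11693152 148.8353315 ] [16.8  8.8 10.6] [539.38952187 357.79379598]
lip tip [516.48749841 248.43414269 144.16275225] [2.1 2.1] [483.81442041 307.24984275]
(520, 294.6) [550.9 231.6]
(516, 294.6) [547.  232.1]
(488, 294.6) [519.2 235.4]
(476, 294.6) [507.2 236.8]
(436, 66.6) [440.8  15. ]
[502.36674242 125.93505552 271.39145611] [484.14672372 183.94002286]
```

Emit:
{"method": "drive_tool", "body": {
  "moves": [
    {"dx": 46,"dy": 107,"dz": -40,"wx": 0,"wy": 0,"wz": 0,"gripper": 0},
    {"dx": 46,"dy": 107,"dz": -60,"wx": 0,"wy": 0,"wz": 0,"gripper": 0},
    {"dx": 46,"dy": 107,"dz": -71,"wx": 0,"wy": 0,"wz": 0,"gripper": 0},
    {"dx": 46,"dy": 107,"dz": -71,"wx": 0,"wy": 0,"wz": 0,"gripper": 0},
    {"dx": 46,"dy": 107,"dz": -100,"wx": 0,"wy": 0,"wz": 0,"gripper": 0},
    {"dx": 46,"dy": 107,"dz": -121,"wx": 0,"wy": 0,"wz": 0,"gripper": 0},
    {"dx": 38,"dy": 108,"dz": -126,"wx": 0,"wy": 0,"wz": 0,"gripper": 0},
    {"dx": 29,"dy": 109,"dz": -132,"wx": 0,"wy": 0,"wz": 0,"gripper": 0},
    {"dx": 23,"dy": 110,"dz": -135,"wx": 0,"wy": 0,"wz": 0,"gripper": 0},
    {"dx": 18,"dy": 110.5,"dz": -138,"wx": 0,"wy": 0,"wz": 0,"gripper": 0},
    {"dx": 13,"dy": 111,"dz": -142,"wx": 0,"wy": 0,"wz": 0,"gripper": 0},
    {"dx": 9,"dy": 111.5,"dz": -146.5,"wx": 0,"wy": 0,"wz": 0,"gripper": 0},
    {"dx": 6,"dy": 112,"dz": -151,"wx": 0,"wy": 0,"wz": 0,"gripper": 0},
    {"dx": 4,"dy": 112,"dz": -155,"wx": 0,"wy": 0,"wz": 0,"gripper": 0},
    {"dx": 4,"dy": 112,"dz": -155,"wx": 0,"wy": 0,"wz": 0,"gripper": 0}
  ]
}}

```text
time_s: 3.05
tcp_pos: [506.2, 236.5, 115.2]
eef_rot: [0.058, 0.998, -0.0, -0.001]
ft_force: [0.1, -0.6, -0.2]
opening: 0.001
gripper_force: 0.0
```

Emit:
{"method": "drive_tool", "body": {
  "moves": [
    {"dx": -1,"dy": 0,"dz": -2,"wx": 0,"wy": 0,"wz": 0,"gripper": 0},
    {"dx": -1,"dy": 0,"dz": -4,"wx": 0,"wy": 0,"wz": 0,"gripper": 0},
    {"dx": -1,"dy": 0,"dz": -5,"wx": 0,"wy": 0,"wz": 0,"gripper": 0},
    {"dx": -1,"dy": 0,"dz": -6,"wx": 0,"wy": 0,"wz": 0,"gripper": 0},
    {"dx": -1,"dy": 0,"dz": -6,"wx": 0,"wy": 0,"wz": 0,"gripper": 0}
  ]
}}

```text
time_s: 3.47
tcp_pos: [506.3, 236.9, 112.5]
eef_rot: [0.058, 0.998, 0.001, 0.001]
ft_force: [-4.5, 0.4, 5.9]
opening: -0.003
gripper_force: 3.1
```

```bash
python3 - <<'E'
from h import *
a=grab('scene');cv2.imwrite('pics/s3.png',cv2.resize(a['img'][110:270,190:350],None,fx=3.5,fy=3.5,interpolation=cv2.INTER_CUBIC));s=a['s'];print(s['tcp_pos'],s['ft_force'],s['time_s'])
E
```

```text
[506.29264029 236.8699281  112.54935793] [-4.50993144  0.38966041  5.88028916] 3.4667
```

View pics/s3.png

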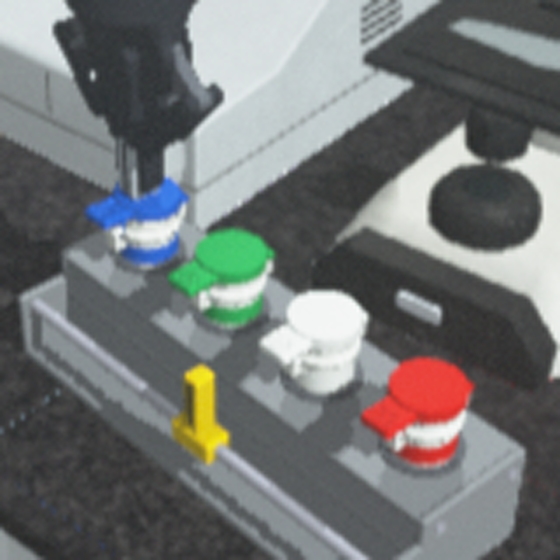

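The crop shows the blue cap down under the fingertips, still resting on the catch (lip at ~110,212). I'll press further.

Emit:
{"method": "drive_tool", "body": {
  "moves": [
    {"dx": 0,"dy": 0,"dz": -2,"wx": 0,"wy": 0,"wz": 0,"gripper": 0},
    {"dx": 0,"dy": 0,"dz": -4,"wx": 0,"wy": 0,"wz": 0,"gripper": 0},
    {"dx": 0,"dy": 0,"dz": -6,"wx": 0,"wy": 0,"wz": 0,"gripper": 0},
    {"dx": 0,"dy": 0,"dz": -6,"wx": 0,"wy": 0,"wz": 0,"gripper": 0}
  ]
}}

```text
time_s: 3.85
tcp_pos: [506.5, 237.0, 109.6]
eef_rot: [0.058, 0.998, 0.001, 0.002]
ft_force: [-10.2, -3.2, 23.8]
opening: -0.001
gripper_force: 11.8
```

Emit:
{"method": "drive_tool", "body": {
  "moves": [
    {"dx": 0,"dy": 0,"dz": 30,"wx": 0,"wy": 0,"wz": 0,"gripper": 0},
    {"dx": 0,"dy": 0,"dz": 60,"wx": 0,"wy": 0,"wz": 0,"gripper": 40},
    {"dx": -54,"dy": -223,"dz": 70,"wx": 0,"wy": 0,"wz": 0,"gripper": 40},
    {"dx": -54,"dy": -223,"dz": 70,"wx": 0,"wy": 0,"wz": 0,"gripper": 40},
    {"dx": -54,"dy": -223,"dz": 70,"wx": 0,"wy": 0,"wz": 0,"gripper": 40},
    {"dx": -54,"dy": -223,"dz": 70,"wx": 0,"wy": 0,"wz": 0,"gripper": 40},
    {"dx": -54,"dy": -223,"dz": 70,"wx": 0,"wy": 0,"wz": 0,"gripper": 40},
    {"dx": -54,"dy": -223,"dz": 70,"wx": 0,"wy": 0,"wz": 0,"gripper": 40},
    {"dx": -54,"dy": -223,"dz": 70,"wx": 0,"wy": 0,"wz": 0,"gripper": 40},
    {"dx": -54,"dy": -223,"dz": 70,"wx": 0,"wy": 0,"wz": 0,"gripper": 40}
  ]
}}

```text
time_s: 4.68
tcp_pos: [452.0, 12.7, 174.2]
eef_rot: [0.06, 0.998, 0.0, 0.0]
ft_force: [-0.4, -0.6, -1.0]
opening: 0.469
gripper_force: 0.0
```

```bash
python3 - <<'E'
from h import *
import pickle
w=grab('wrist','w3.png');a=grab('scene');pickle.dump(w,open('w3.pkl','wb'))
A=cv2.resize(a['img'][130:255,190:340],None,fx=2.6,fy=2.6);B=cv2.resize(w['img'],(400,300))
H=np.zeros((325,800,3),np.uint8);H[:,:390]=A[:325,:390];H[:300,400:]=B;cv2.imwrite('pics/m4.png',H)
s=w['s'];print(s['tcp_pos'],toR(s['tcp_pos']),s['ft_force'],s['time_s'],s['opening'],s['eef_rot'])
c,st,m=blob(mask(w['img'],'red'));v,u=np.nonzero(m);print(st)
p=plane(w,np.c_[u,v],108)[:,:2]@Rz;x,y=p.T
print('lip front',x.min(), np.sort(x)[:10].mean())
for k in (3,6,9,12,15): 
    q=y[abs(x-x.min()-k)<1];print(k,q.min(),q.max(),(q.min()+q.max())/2)
E
```

```text
[451.99018655  12.73975211 174.15282017] [447.38273313  65.62103414] [-0.3712774  -0.59539303 -1.04988644] 4.6833 0.4685251360960112 [5.97507961e-02 9.98213272e-01 1.60625132e-04 2.82967623e-04]
[ 237  199   48   68 2278]
lip front 439.5058974816871 439.51030504593473
3 56.97803035975824 75.12258815433364 66.05030925704594
6 56.10118773005244 75.15800355611469 65.62959564308356
9 56.06178250007525 75.18487363735295 65.6233280687141
12 56.02200351268946 76.04646868310031 66.03423609789489
15 54.291490195101424 78.60234084784284 66.44691552147214
```

View pics/m4.png

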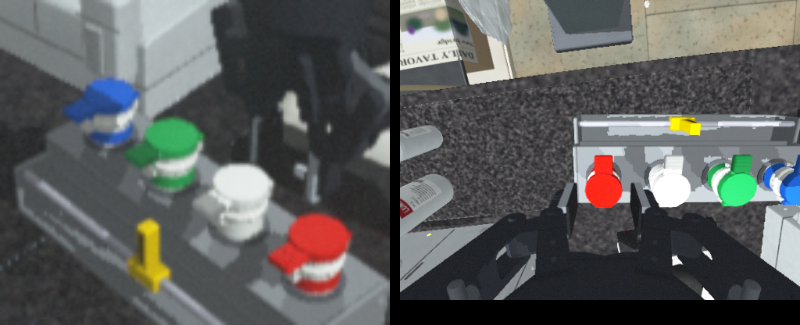

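The left panel shows blue shut (lip 85,108), with green, white and red shut too. The right wrist view has the fingers straddling the red cap (lip ~603,165) and centred. I'll descend and grip the lip.

Emit:
{"method": "drive_tool", "body": {
  "moves": [
    {"dx": -1.5,"dy": 0.2,"dz": -35,"wx": 0,"wy": 0,"wz": 0,"gripper": 40},
    {"dx": -1.5,"dy": 0.2,"dz": -60,"wx": 0,"wy": 0,"wz": 0,"gripper": 40},
    {"dx": -1.5,"dy": 0.2,"dz": -77,"wx": 0,"wy": 0,"wz": 0,"gripper": 40},
    {"dx": -1.5,"dy": 0.2,"dz": -77,"wx": 0,"wy": 0,"wz": 0,"gripper": 40},
    {"dx": -1.5,"dy": 0.2,"dz": -77,"wx": 0,"wy": 0,"wz": 0,"gripper": 15},
    {"dx": -1.5,"dy": 0.2,"dz": -77,"wx": 0,"wy": 0,"wz": 0,"gripper": 15},
    {"dx": -1.5,"dy": 0.2,"dz": -77,"wx": 0,"wy": 0,"wz": 0,"gripper": 15},
    {"dx": -1.5,"dy": 0.2,"dz": -77,"wx": 0,"wy": 0,"wz": 0,"gripper": 15},
    {"dx": -1.5,"dy": 0.2,"dz": -77,"wx": 0,"wy": 0,"wz": 0,"gripper": 15}
  ]
}}

```text
time_s: 5.53
tcp_pos: [450.3, 13.0, 98.5]
eef_rot: [0.058, 0.998, -0.001, -0.0]
ft_force: [-4.0, -5.5, -1.8]
opening: 0.206
gripper_force: 60.0
```

Emit:
{"method": "drive_tool", "body": {
  "moves": [
    {"dx": 0.3,"dy": 0,"dz": 4,"wx": 0,"wy": 0,"wz": 0,"gripper": 15},
    {"dx": 1.2,"dy": -0.1,"dz": 8,"wx": 0,"wy": 0,"wz": 0,"gripper": 15},
    {"dx": 3.7,"dy": -0.4,"dz": 15.6,"wx": 0,"wy": 0,"wz": 0,"gripper": 15},
    {"dx": 7.3,"dy": -0.9,"dz": 22.5,"wx": 0,"wy": 0,"wz": 0,"gripper": 15},
    {"dx": 11.9,"dy": -1.4,"dz": 29.4,"wx": 0,"wy": 0,"wz": 0,"gripper": 15},
    {"dx": 17.5,"dy": -2.1,"dz": 35.2,"wx": 0,"wy": 0,"wz": 0,"gripper": 15},
    {"dx": 23.8,"dy": -2.8,"dz": 40.2,"wx": 0,"wy": 0,"wz": 0,"gripper": 15},
    {"dx": 23.8,"dy": -2.8,"dz": 40.2,"wx": 0,"wy": 0,"wz": 0,"gripper": 15}
  ]
}}

```text
time_s: 6.2
tcp_pos: [475.1, 10.0, 139.7]
eef_rot: [0.059, 0.998, -0.001, 0.001]
ft_force: [-3.6, -5.8, -2.4]
opening: 0.188
gripper_force: 56.5
```

```bash
python3 - <<'E'
from h import *
a=grab('scene');cv2.imwrite('pics/s5.png',cv2.resize(a['img'][110:270,190:350],None,fx=3.5,fy=3.5,interpolation=cv2.INTER_CUBIC));s=a['s'];print(s['tcp_pos'],s['ft_force'],s['time_s'])
E
```

```text
[475.10052414   9.9682013  139.67779369] [-3.61254312 -5.75221778 -2.42913816] 6.2
```

View pics/s5.png

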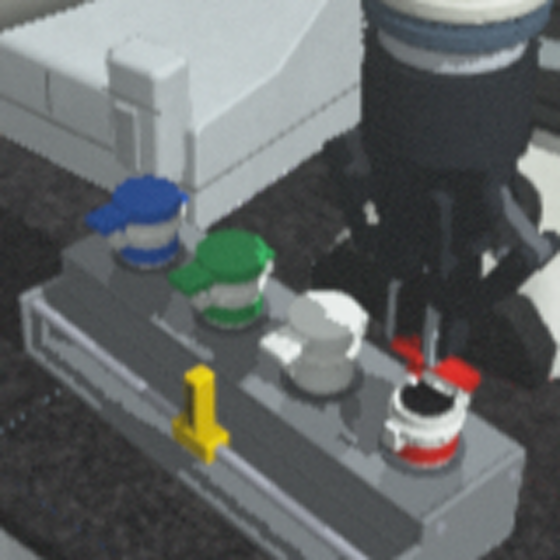

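The crop shows the red cap popped open with its lip held between the fingers (~430,355). The other caps look shut. I'll continue the arc to about 1.85 rad, release and lift.

Emit:
{"method": "drive_tool", "body": {
  "moves": [
    {"dx": 7,"dy": -0.8,"dz": 3.9,"wx": 0,"wy": 0,"wz": 0,"gripper": 15},
    {"dx": 14.5,"dy": -1.7,"dz": 6.8,"wx": 0,"wy": 0,"wz": 0,"gripper": 15},
    {"dx": 22.3,"dy": -2.6,"dz": 8.5,"wx": 0,"wy": 0,"wz": 0,"gripper": 15},
    {"dx": 30.3,"dy": -3.6,"dz": 9,"wx": 0,"wy": 0,"wz": 0,"gripper": 15},
    {"dx": 38.2,"dy": -4.5,"dz": 8.2,"wx": 0,"wy": 0,"wz": 0,"gripper": 15},
    {"dx": 43.5,"dy": -5.1,"dz": 7.1,"wx": 0,"wy": 0,"wz": 0,"gripper": 15},
    {"dx": 48,"dy": -5.7,"dz": 5.7,"wx": 0,"wy": 0,"wz": 0,"gripper": 15},
    {"dx": 48,"dy": -5.7,"dz": 5.7,"wx": 0,"wy": 0,"wz": 0,"gripper": 15}
  ]
}}

```text
time_s: 6.92
tcp_pos: [522.9, 5.7, 143.0]
eef_rot: [0.058, 0.998, 0.0, -0.0]
ft_force: [-0.1, -0.5, 0.5]
opening: 0.175
gripper_force: 0.0
```

Emit:
{"method": "drive_tool", "body": {
  "moves": [
    {"dx": 0,"dy": 0,"dz": 0,"wx": 0,"wy": 0,"wz": 0,"gripper": 40},
    {"dx": 0,"dy": 0,"dz": 0,"wx": 0,"wy": 0,"wz": 0,"gripper": 40},
    {"dx": 0,"dy": 0,"dz": 0,"wx": 0,"wy": 0,"wz": 0,"gripper": 40},
    {"dx": 0,"dy": 0,"dz": 0,"wx": 0,"wy": 0,"wz": 0,"gripper": 40},
    {"dx": 0,"dy": 0,"dz": 30,"wx": 0,"wy": 0,"wz": 0,"gripper": 40},
    {"dx": 0,"dy": 0,"dz": 60,"wx": 0,"wy": 0,"wz": 0,"gripper": 40},
    {"dx": 0,"dy": 0,"dz": 60,"wx": 0,"wy": 0,"wz": 0,"gripper": 40}
  ]
}}

```text
time_s: 7.5
tcp_pos: [523.9, 5.3, 210.1]
eef_rot: [0.058, 0.998, 0.0, 0.005]
ft_force: [0.9, 0.1, 1.1]
opening: 0.471
gripper_force: 0.0
```

The fingers reached 15 mm with no force, so the lip slipped out during the swing. I'll look.

```bash
python3 - <<'E'
from h import *
w=grab('wrist');a=grab('scene');b=grab('top')
A=cv2.resize(a['img'][130:255,190:340],None,fx=2.6,fy=2.6);B=cv2.resize(w['img'][100:300,150:420],(405,300))
H=np.zeros((325,800,3),np.uint8);H[:,:390]=A[:325,:390];H[:300,395:]=B;cv2.imwrite('pics/m6.png',H)
for n,c,roi in(('w',w,None),('s',a,(280,190,345,260)),('t',b,(290,160,330,215))):
    print(n,blob(mask(c['img'],'red',roi))[:2])
print(w['s']['tcp_pos'])
E
```

```text
w (array([258.91836735, 179.54945055]), array([236, 167,  47,  21, 637], dtype=int32))
s (array([322.32489451, 204.94514768]), array([311, 191,  21,  31, 237], dtype=int32))Traceback (most recent call last):
  File "<stdin>", line 6, in <module>
  File "h.py", line 36, in blob
    n,l,st,ce=cv2.connectedComponentsWithStats(m); i=1+np.argmax(st[1:,4]); return ce[i],st[i],(l==i)
                                                       ~~~~~~~~~^^^^^^^^^^
    return _wrapfunc(a, 'argmax', axis=axis, out=out, **kwds)
    return bound(*args, **kwds)
ValueError: attempt to get argmax of an empty sequence
```

View pics/m6.png

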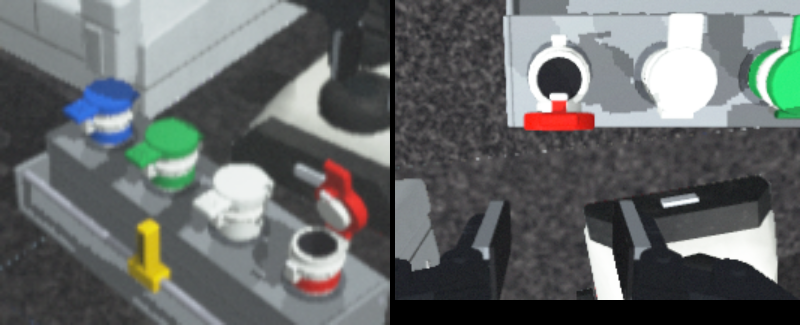

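The left panel shows the red cap standing at about upright (lip ~335,175) and the others shut. The wrist crop shows the red cap edge-on at (558,118). I'll push its lip back from the front with shut fingers.

Emit:
{"method": "drive_tool", "body": {
  "moves": [
    {"dx": -28,"dy": 3,"dz": 0,"wx": 0,"wy": 0,"wz": 0,"gripper": 0},
    {"dx": -56,"dy": 6,"dz": 0,"wx": 0,"wy": 0,"wz": 0,"gripper": 0},
    {"dx": -56,"dy": 6,"dz": 0,"wx": 0,"wy": 0,"wz": 0,"gripper": 0},
    {"dx": -56,"dy": 6,"dz": 0,"wx": 0,"wy": 0,"wz": 0,"gripper": 0},
    {"dx": -56,"dy": 6,"dz": -30,"wx": 0,"wy": 0,"wz": 0,"gripper": 0},
    {"dx": -56,"dy": 6,"dz": -56,"wx": 0,"wy": 0,"wz": 0,"gripper": 0},
    {"dx": -56,"dy": 6,"dz": -56,"wx": 0,"wy": 0,"wz": 0,"gripper": 0},
    {"dx": -46,"dy": 4.8,"dz": -56,"wx": 0,"wy": 0,"wz": 0,"gripper": 0},
    {"dx": -36,"dy": 3.6,"dz": -56,"wx": 0,"wy": 0,"wz": 0,"gripper": 0},
    {"dx": -28,"dy": 2.7,"dz": -56,"wx": 0,"wy": 0,"wz": 0,"gripper": 0},
    {"dx": -22,"dy": 2,"dz": -56,"wx": 0,"wy": 0,"wz": 0,"gripper": 0},
    {"dx": -17,"dy": 1.4,"dz": -56,"wx": 0,"wy": 0,"wz": 0,"gripper": 0},
    {"dx": -13,"dy": 0.9,"dz": -56,"wx": 0,"wy": 0,"wz": 0,"gripper": 0},
    {"dx": -13,"dy": 0.9,"dz": -56,"wx": 0,"wy": 0,"wz": 0,"gripper": 0}
  ]
}}

```text
time_s: 8.82
tcp_pos: [509.8, 6.1, 147.2]
eef_rot: [0.058, 0.998, -0.0, -0.0]
ft_force: [0.1, 0.3, 0.2]
opening: -0.002
gripper_force: 0.0
```

Emit:
{"method": "drive_tool", "body": {
  "moves": [
    {"dx": -20,"dy": 2.4,"dz": 0,"wx": 0,"wy": 0,"wz": 0,"gripper": 0},
    {"dx": -45,"dy": 5.3,"dz": 0,"wx": 0,"wy": 0,"wz": 0,"gripper": 0},
    {"dx": -60,"dy": 20,"dz": 25,"wx": 0,"wy": 0,"wz": 0,"gripper": 50},
    {"dx": -78.5,"dy": 55,"dz": 25,"wx": 0,"wy": 0,"wz": 0,"gripper": 50},
    {"dx": -78.5,"dy": 90,"dz": 15,"wx": 0,"wy": 0,"wz": 0,"gripper": 50},
    {"dx": -78.5,"dy": 116,"dz": 3,"wx": 0,"wy": 0,"wz": 0,"gripper": 50},
    {"dx": -78.5,"dy": 116,"dz": 3,"wx": 0,"wy": 0,"wz": 0,"gripper": 50},
    {"dx": -78.5,"dy": 116,"dz": 3,"wx": 0,"wy": 0,"wz": 0,"gripper": 50},
    {"dx": -78.5,"dy": 116,"dz": 3,"wx": 0,"wy": 0,"wz": 0,"gripper": 50}
  ]
}}

```text
time_s: 9.57
tcp_pos: [430.7, 121.9, 150.5]
eef_rot: [0.058, 0.998, -0.0, 0.0]
ft_force: [0.3, 0.3, 0.9]
opening: 0.583
gripper_force: 0.0
```

```bash
python3 - <<'E'
from h import *
w=grab('wrist');a=grab('scene');b=grab('top');s=w['s'];print(s['tcp_pos'],toR(s['tcp_pos']),s['time_s'],s['opening'])
c,st,m=blob(mask(w['img'],'yellow'));print('yel',c,st)
v,u=np.nonzero(m)
for z in (86,76):
    p=plane(w,np.c_[u,v],z)[:,:2]@Rz;print(z,p.min(0),p.max(0),p.mean(0))
# near-face/top columns width per row
for r in range(st[1],st[1]+st[3],3): q=u[v==r];print(r,q.min(),q.max(),end='; ')
print()
for n,c,roi in(('s',a,(280,170,345,260)),('t',b,(290,150,335,215))):
    mm=mask(c['img'],'red',roi);l=cv2.connectedComponentsWithStats(mm);print(n,[(x[0].round(1).tolist(),x[1].tolist()) for x in zip(l[3][1:],l[2][1:]) if x[1][4]>8])
# predicted projection of lip-tip centre for angles
def proj(c,P):
    q=c['extrinsics']@np.r_[P,1];d=np.array([q[0]/-q[2],-q[1]/-q[2]]);d=d*(1+c['k1']*d@d);return c['mtx'][:2,:2]@d+c['mtx'][:2,2]
for t in(1.3,1.5,1.65,1.8,1.95):
    f=lambda r,h:(502.3-r*np.cos(t)+h*np.sin(t),100+r*np.sin(t)+h*np.cos(t))
    o=[]
    for r,h in((62,4.5),(22,9)):
        x,z=f(r,h);P=np.r_[toW(x,66.3),z];o+=[proj(a,P).round(1).tolist(),proj(b,P).round(1).tolist()]
    print(t,o)
E
```

```text
[430.69387325 121.94991132 150.54428887] [413.43474386 171.58294173] 9.5667 0.5830100073797212
yel [258.87867178 198.89399745] [243 186  33  32 783]
86 [394.13884209 158.02617226] [420.73492643 184.20076484] [405.0543617  171.02031252]
76 [396.64653685 157.32740976] [424.53238059 184.77132179] [408.09139731 170.95169221]
186 245 273; 189 243 274; 192 243 275; 195 243 275; 198 243 275; 201 243 275; 204 244 274; 207 252 265; 210 252 265; 213 252 265; 216 252 265; 
s [([326.6, 203.5], [316, 188, 19, 34, 268]), ([315.7, 201.3], [314, 199, 4, 6, 10]), ([312.4, 239.1], [304, 235, 17, 7, 60])]
t [([313.0, 175.3], [304, 172, 18, 8, 103])]
1.3 [[318.1, 192.6], [312.7, 184.2], [321.9, 205.3], [311.2, 178.6]]
1.5 [[322.9, 189.1], [313.4, 178.2], [323.5, 204.6], [311.3, 176.6]]
1.65 [[326.4, 187.3], [313.9, 173.8], [324.7, 204.4], [311.4, 175.1]]
1.8 [[329.7, 186.1], [314.2, 169.6], [325.7, 204.5], [311.5, 173.8]]
1.95 [[332.7, 185.6], [314.4, 165.7], [326.5, 204.8], [311.5, 172.7]]
```

```bash
python3 - <<'E'
from h import *
a=grab('scene');b=grab('top')
_,st,m=blob(mask(a['img'],'red',(280,170,345,232)));v,u=np.nonzero(m)
for r in range(st[1],st[1]+st[3]): print(r,u[v==r].min(),u[v==r].max(),end='; ')
print()
h=cv2.cvtColor(b['img'],cv2.COLOR_BGR2HSV)
for r in range(166,184): print(r,[f"{int(h[r,c,0])}/{int(h[r,c,1])}/{int(h[r,c,2])}" for c in (308,311,313,315,318)])
def proj(c,P):
    q=c['extrinsics']@np.r_[P,1];d=np.array([q[0]/-q[2],-q[1]/-q[2]]);d=d*(1+c['k1']*d@d);return c['mtx'][:2,:2]@d+c['mtx'][:2,2]
for t in(1.5,1.65,1.8,1.95):
    print(t,[(r,hh,dy,[proj(c,np.r_[toW(502.3-r*np.cos(t)+hh*np.sin(t),66.3+dy),100+r*np.sin(t)+hh*np.cos(t)]).round(1).tolist() for c in(a,b)]) for r,hh,dy in((62,1,-10),(62,8,10),(62,1,10),(43,10,0))])
E
```

```text
188 322 324; 189 321 326; 190 321 328; 191 321 330; 192 321 331; 193 321 331; 194 321 330; 195 320 330; 196 320 330; 197 320 330; 198 321 330; 199 322 330; 200 323 330; 201 324 330; 202 324 331; 203 324 331; 204 325 332; 205 326 333; 206 327 333; 207 327 333; 208 328 333; 209 328 334; 210 328 334; 211 328 334; 212 328 333; 213 328 333; 214 327 332; 215 316 332; 216 316 331; 217 317 329; 218 319 328; 219 320 325; 220 321 325; 221 323 324; 
166 ['10/11/72', '10/12/65', '0/8/65', '0/11/72', '0/8/61']
167 ['45/9/60', '15/15/66', '150/4/60', '0/7/71', '15/8/65']
168 ['10/13/60', '0/0/60', '0/9/59', '0/0/60', '30/4/70']
169 ['30/5/56', '0/0/62', '60/9/57', '45/9/57', '10/10/74']
170 ['30/4/64', '75/15/66', '83/18/58', '90/10/52', '0/4/69']
171 ['90/8/66', '1/74/89', '3/68/75', '10/27/56', '105/9/59']
172 ['3/31/74', '1/160/167', '1/160/151', '1/134/118', '0/71/86']
173 ['1/121/116', '1/184/230', '1/185/225', '1/179/199', '1/159/168']
174 ['2/165/150', '0/182/238', '1/183/240', '1/184/240', '0/184/234']
175 ['2/170/150', '1/179/197', '1/181/215', '1/185/229', '1/185/237']
176 ['1/170/144', 
[... 593 characters left out ...]
.6], [308.8, 176.0]]), (62, 1, 10, [[317.3, 187.4], [308.4, 179.3]]), (43, 10, 0, [[324.5, 195.7], [312.6, 175.8]])]
1.65 [(62, 1, -10, [[329.4, 190.6], [318.5, 176.0]]), (62, 8, 10, [[323.4, 184.0], [309.3, 171.6]]), (62, 1, 10, [[320.8, 185.3], [308.9, 174.9]]), (43, 10, 0, [[326.8, 194.9], [312.8, 172.9]])]
1.8 [(62, 1, -10, [[332.8, 189.1], [318.9, 171.7]]), (62, 8, 10, [[326.6, 183.1], [309.6, 167.5]]), (62, 1, 10, [[324.2, 184.0], [309.3, 170.6]]), (43, 10, 0, [[328.9, 194.5], [313.0, 170.2]])]
1.95 [(62, 1, -10, [[335.9, 188.4], [319.1, 167.7]]), (62, 8, 10, [[329.5, 182.9], [309.8, 163.7]]), (62, 1, 10, [[327.3, 183.3], [309.6, 166.6]]), (43, 10, 0, [[330.8, 194.7], [313.1, 167.8]])]
```

From the lip's pixel extents the red cap is at about 1.65 rad, past upright but only just. I'll push it 12 mm further, to about 1.88.

Emit:
{"method": "drive_tool", "body": {
  "moves": [
    {"dx": 10,"dy": -35,"dz": 5,"wx": 0,"wy": 0,"wz": 0,"gripper": 0},
    {"dx": 33,"dy": -111,"dz": 0,"wx": 0,"wy": 0,"wz": 0,"gripper": 0},
    {"dx": 33,"dy": -111,"dz": -3,"wx": 0,"wy": 0,"wz": 0,"gripper": 0},
    {"dx": 33,"dy": -111,"dz": -3,"wx": 0,"wy": 0,"wz": 0,"gripper": 0},
    {"dx": 33,"dy": -111,"dz": -3,"wx": 0,"wy": 0,"wz": 0,"gripper": 0},
    {"dx": 33,"dy": -111,"dz": -3,"wx": 0,"wy": 0,"wz": 0,"gripper": 0},
    {"dx": 55,"dy": -113.5,"dz": -3,"wx": 0,"wy": 0,"wz": 0,"gripper": 0},
    {"dx": 74,"dy": -115.5,"dz": -3,"wx": 0,"wy": 0,"wz": 0,"gripper": 0},
    {"dx": 80,"dy": -116.3,"dz": -3,"wx": 0,"wy": 0,"wz": 0,"gripper": 0},
    {"dx": 84,"dy": -116.8,"dz": -3,"wx": 0,"wy": 0,"wz": 0,"gripper": 0},
    {"dx": 88,"dy": -117.2,"dz": -3,"wx": 0,"wy": 0,"wz": 0,"gripper": 0},
    {"dx": 90.5,"dy": -117.5,"dz": -3,"wx": 0,"wy": 0,"wz": 0,"gripper": 0},
    {"dx": 90.5,"dy": -117.5,"dz": -3,"wx": 0,"wy": 0,"wz": 0,"gripper": 0}
  ]
}}

```text
time_s: 10.9
tcp_pos: [516.6, 6.3, 146.6]
eef_rot: [0.057, 0.998, 0.001, -0.006]
ft_force: [-18.4, 2.1, 4.6]
opening: 0.004
gripper_force: 9.4
```

Emit:
{"method": "drive_tool", "body": {
  "moves": [
    {"dx": -20,"dy": 2.4,"dz": 0,"wx": 0,"wy": 0,"wz": 0,"gripper": 0},
    {"dx": -50,"dy": 6,"dz": 0,"wx": 0,"wy": 0,"wz": 0,"gripper": 0},
    {"dx": -72,"dy": 20,"dz": 20,"wx": 0,"wy": 0,"wz": 0,"gripper": 50},
    {"dx": -90.5,"dy": 55,"dz": 20,"wx": 0,"wy": 0,"wz": 0,"gripper": 50},
    {"dx": -90.5,"dy": 90,"dz": 10,"wx": 0,"wy": 0,"wz": 0,"gripper": 50},
    {"dx": -90.5,"dy": 116,"dz": 3,"wx": 0,"wy": 0,"wz": 0,"gripper": 50},
    {"dx": -90.5,"dy": 116,"dz": 3,"wx": 0,"wy": 0,"wz": 0,"gripper": 50},
    {"dx": -90.5,"dy": 116,"dz": 3,"wx": 0,"wy": 0,"wz": 0,"gripper": 50},
    {"dx": -90.5,"dy": 116,"dz": 3,"wx": 0,"wy": 0,"wz": 0,"gripper": 50}
  ]
}}

```text
time_s: 11.65
tcp_pos: [430.4, 120.7, 150.5]
eef_rot: [0.058, 0.998, -0.0, 0.0]
ft_force: [-1.2, -0.4, -0.2]
opening: 0.586
gripper_force: 0.0
```

```bash
python3 - <<'E'
from h import *
w=grab('wrist');a=grab('scene');b=grab('top');s=w['s'];print(s['tcp_pos'],toR(s['tcp_pos']),s['time_s'])
_,st,m=blob(mask(a['img'],'red',(280,170,350,232)));v,u=np.nonzero(m)
for r in range(st[1],st[1]+10,2): print(r,u[v==r].min(),u[v==r].max(),end='; ')
print('top',blob(mask(b['img'],'red',(290,150,335,215)))[1])
_,st,m=blob(mask(w['img'],'yellow'));v,u=np.nonzero(m);k=v>=206;print(st,u[k].mean(),v[k].mean(),'fin',toR(plane(w,[u[k].mean(),v[k].mean()],86)[0]))
# shut-cap comparison: blue vs green in the scene (lip and disc extents)
for col in('blue','green'):
    for n,c,roi in(('s',a,(190,135,345,290)),('t',b,(190,155,335,225))): print(col,n,[x.round(1).tolist() for x in blob(mask(c['img'],col,roi))[:2]])
_,_,_=0,0,0
def proj(c,P):
    q=c['extrinsics']@np.r_[P,1];d=np.array([q[0]/-q[2],-q[1]/-q[2]]);d=d*(1+c['k1']*d@d);return (c['mtx'][:2,:2]@d+c['mtx'][:2,2]).round(1)
for y in(218.3,294.3):print('lip tip pred shut',proj(a,np.r_[toW(440.3,y),108]),'ajar',proj(a,np.r_[toW(440.3+1.7,y),108+9]))
for col in('blue','green'):
    _,st,m=blob(mask(a['img'],col,(190,135,345,290)));v,u=np.nonzero(m);print(col,[(c,v[u==c].min(),v[u==c].max()) for c in range(st[0],st[0]+10,3)])
E
```

```text
[430.38579994 120.66317108 150.46776113] [413.2795874  170.26896453] 11.65
187 324 325; 189 323 328; 191 322 332; 193 322 332; 195 321 331; top [304 170  18   9 110]
[244 186  33  33 794] 260.0483870967742 211.79032258064515 fin [415.93069044 170.67847458]
blue s [[222.9, 169.8], [214, 161, 16, 17, 147]]
blue t [[207.9, 177.3], [199, 168, 19, 18, 261]]
green s [[245.7, 186.4], [238, 177, 14, 18, 124]]
green t [[241.0, 177.4], [233, 172, 17, 11, 104]]
lip tip pred shut [240.4 188. ] ajar [241. 184.]
lip tip pred shut [216.6 171. ] ajar [217.  167.1]
blue [(214, np.int64(172), np.int64(172)), (217, np.int64(170), np.int64(175)), (220, np.int64(168), np.int64(177)), (223, np.int64(163), np.int64(175))]
green [(238, np.int64(188), np.int64(189)), (241, np.int64(187), np.int64(192)), (244, np.int64(185), np.int64(194)), (247, np.int64(179), np.int64(192))]
```

Red is now back near its stop: the push met 18 N and the lip extents moved further back. Blue's lip tip matches the shut prediction just as green's does. The marker fin is at rack y 170.7 with the tool at 170.3, so I'll grip it and slide it 104 mm along the rail.

Emit:
{"method": "drive_tool", "body": {
  "moves": [
    {"dx": 0,"dy": 0.4,"dz": -40,"wx": 0,"wy": 0,"wz": 0,"gripper": 50},
    {"dx": 0,"dy": 0.4,"dz": -70,"wx": 0,"wy": 0,"wz": 0,"gripper": 50},
    {"dx": 0,"dy": 0.4,"dz": -86,"wx": 0,"wy": 0,"wz": 0,"gripper": 50},
    {"dx": 0,"dy": 0.4,"dz": -86,"wx": 0,"wy": 0,"wz": 0,"gripper": 50},
    {"dx": 0,"dy": 0.4,"dz": -86,"wx": 0,"wy": 0,"wz": 0,"gripper": 6},
    {"dx": 0,"dy": 0.4,"dz": -86,"wx": 0,"wy": 0,"wz": 0,"gripper": 6},
    {"dx": 0,"dy": 0.4,"dz": -86,"wx": 0,"wy": 0,"wz": 0,"gripper": 6},
    {"dx": 0,"dy": 0.4,"dz": -86,"wx": 0,"wy": 0,"wz": 0,"gripper": 6},
    {"dx": 0,"dy": 0.4,"dz": -86,"wx": 0,"wy": 0,"wz": 0,"gripper": 6},
    {"dx": 0,"dy": 0.4,"dz": -86,"wx": 0,"wy": 0,"wz": 0,"gripper": 6}
  ]
}}

```text
time_s: 12.63
tcp_pos: [432.0, 121.1, 66.6]
eef_rot: [0.058, 0.998, 0.0, 0.002]
ft_force: [-1.3, -1.6, 6.5]
opening: 0.12
gripper_force: 61.0
```

Emit:
{"method": "drive_tool", "body": {
  "moves": [
    {"dx": -1.2,"dy": -10,"dz": 0,"wx": 0,"wy": 0,"wz": 0,"gripper": 6},
    {"dx": -3.5,"dy": -30,"dz": 0,"wx": 0,"wy": 0,"wz": 0,"gripper": 6},
    {"dx": -6,"dy": -50,"dz": 0,"wx": 0,"wy": 0,"wz": 0,"gripper": 6},
    {"dx": -8.3,"dy": -70,"dz": 0,"wx": 0,"wy": 0,"wz": 0,"gripper": 6},
    {"dx": -10.5,"dy": -88,"dz": 0,"wx": 0,"wy": 0,"wz": 0,"gripper": 6},
    {"dx": -11.7,"dy": -99,"dz": 0,"wx": 0,"wy": 0,"wz": 0,"gripper": 6},
    {"dx": -12.3,"dy": -104.1,"dz": 0,"wx": 0,"wy": 0,"wz": 0,"gripper": 6},
    {"dx": -12.3,"dy": -104.1,"dz": 0,"wx": 0,"wy": 0,"wz": 0,"gripper": 6},
    {"dx": -12.3,"dy": -104.1,"dz": 0,"wx": 0,"wy": 0,"wz": 0,"gripper": 6},
    {"dx": -12.3,"dy": -104.1,"dz": 0,"wx": 0,"wy": 0,"wz": 0,"gripper": 6}
  ]
}}

```text
time_s: 13.47
tcp_pos: [419.9, 16.5, 66.6]
eef_rot: [0.059, 0.998, -0.0, 0.002]
ft_force: [0.0, -1.2, 4.7]
opening: 0.124
gripper_force: 61.1
```

```bash
python3 - <<'E'
from h import *
s=sense();print(toR(s['tcp_pos']),s['tcp_pos'],s['opening'],s['gripper_force'],s['ft_force'])
E
```

```text
[415.04900534  65.56381612] [419.87255132  16.47214197  66.5963688 ] 0.12383882141673534 61.059837341308594 [ 2.71923998e-03 -1.24594672e+00  4.70392429e+00]
```

Emit:
{"method": "drive_tool", "body": {
  "moves": [
    {"dx": 0,"dy": 0,"dz": 0,"wx": 0,"wy": 0,"wz": 0,"gripper": 45},
    {"dx": 0,"dy": 0,"dz": 0,"wx": 0,"wy": 0,"wz": 0,"gripper": 45},
    {"dx": 0,"dy": 0,"dz": 0,"wx": 0,"wy": 0,"wz": 0,"gripper": 45},
    {"dx": 0,"dy": 0,"dz": 0,"wx": 0,"wy": 0,"wz": 0,"gripper": 45},
    {"dx": 0,"dy": 0,"dz": 40,"wx": 0,"wy": 0,"wz": 0,"gripper": 45},
    {"dx": 0,"dy": 0,"dz": 80,"wx": 0,"wy": 0,"wz": 0,"gripper": 45},
    {"dx": 0,"dy": 0,"dz": 120,"wx": 0,"wy": 0,"wz": 0,"gripper": 45},
    {"dx": 15,"dy": -1.8,"dz": 160,"wx": 0,"wy": 0,"wz": 0,"gripper": 45},
    {"dx": 50,"dy": -5.9,"dz": 180,"wx": 0,"wy": 0,"wz": 0,"gripper": 45},
    {"dx": 60,"dy": -7.1,"dz": 180,"wx": 0,"wy": 0,"wz": 0,"gripper": 45},
    {"dx": 60,"dy": -7.1,"dz": 180,"wx": 0,"wy": 0,"wz": 0,"gripper": 45},
    {"dx": 60,"dy": -7.1,"dz": 180,"wx": 0,"wy": 0,"wz": 0,"gripper": 45}
  ]
}}

```text
time_s: 14.47
tcp_pos: [478.2, 10.0, 243.2]
eef_rot: [0.058, 0.998, 0.0, -0.001]
ft_force: [-0.7, -0.4, 0.4]
opening: 0.528
gripper_force: 0.0
```

```bash
python3 - <<'E'
from h import *
w=grab('wrist','wf.png');a=grab('scene');b=grab('top');s=w['s'];print(s['tcp_pos'],toR(s['tcp_pos']),s['time_s'],s['ft_force'])
_,st,m=blob(mask(w['img'],'yellow'));v,u=np.nonzero(m);print('yel',st)
for r in range(st[1],st[1]+st[3],3): print(r,u[v==r].min(),u[v==r].max(),end='; ')
k=v>=st[1]+st[3]-8;print('\nfin y',toR(plane(w,[(u[k].min()+u[k].max())/2,v[k].mean()],86)[0]))
# red vial mouth: dark bore inside white ring
roi=(int(u.mean())-40,st[1]+20,int(u.mean())+40,330)
h=cv2.cvtColor(w['img'],cv2.COLOR_BGR2HSV)
l=cv2.connectedComponentsWithStats(mask(w['img'],'red'))
print('red',[(toR(plane(w,c,110)[0]).round(1).tolist(),x.tolist()) for c,x in zip(l[3][1:],l[2][1:]) if x[4]>60])
wh=((h[...,1]<40)&(h[...,2]>170)).astype(np.uint8);l=cv2.connectedComponentsWithStats(wh)
for c,x in zip(l[3][1:],l[2][1:]):
    if 150<x[4]<4000: print('white',toR(plane(w,c,100)[0]).round(1),x.tolist(),'ymid',toR(plane(w,[x[0]+x[2]/2,x[1]+x[3]/2],98)[0])[1].round(1))
_,st,m=blob(mask(a['img'],'red',(280,170,350,232)));v,u=np.nonzero(m)
print([(r,u[v==r].min(),u[v==r].max()) for r in (189,191,193,195) if (v==r).any()],st)
for col in('blue','green'): print(col,blob(mask(a['img'],col,(190,135,345,290)))[1])
E
```

```text
[478.21856203   9.99393464 243.17151785] [473.75216441  65.96785977] 14.4667 [-0.72101471 -0.35412641  0.44651305]
yel [248 123  26  16 377]
123 249 271; 126 248 272; 129 248 272; 132 248 272; 135 248 272; 138 257 263; 
fin y [418.33803355  66.05401453]
red [([506.0, -182.5], [18, 207, 39, 20, 186]), ([524.8, 66.0], [241, 215, 39, 33, 758]), ([548.8, -241.2], [0, 236, 10, 26, 178])]
white [329.7 -65.4] [93, 0, 57, 93, 2070] ymid -70.7
white [316.  191.2] [355, 7, 93, 50, 1443] ymid 203.9
white [329.2 107.2] [289, 22, 23, 36, 246] ymid 105.4
white [334. 141.] [325, 30, 27, 33, 313] ymid 142.9
white [407.  198.5] [322, 123, 125, 4, 259] ymid 197.6
white [419.8 174.4] [264, 128, 200, 19, 3089] ymid 177.1
white [ 439.2 -174.6] [18, 140, 64, 30, 620] ymid -166.2
white [444.1 197.2] [366, 153, 41, 20, 466] ymid 205.0
white [439.4 266.2] [427, 153, 40, 9, 235] ymid 272.3
white [493.3 261.1] [400, 174, 60, 40, 677] ymid 260.6
white [ 540.6 -229.5] [0, 214, 45, 52, 1240] ymid -225.7
white [584. 204.] [349, 260, 39, 22, 218] ymid 201.3
white [625.4 108.8] [275, 269, 36, 54, 1107] ymid 108.5
[(189, np.int64(323), np.int64(328)), (191, np.int64(322), np.int64(332)), (193, np.int64(322), np.int64(332)), (195, np.int64(321), np.int64(331))] [316 187  19  35 266]
blue [214 160  30  18 286]
green [238 175  30  20 325]
```

```bash
python3 -c "
from plant import job_done; print(job_done())"
```

```text
the job is handed in; nothing more can be done
None
```

I handed the job in at about 14.5 s with the order kept: blue cap pressed shut, red cap swung back near its stop (past upright), and the marker within about 1 mm of the red vial's line; the white and green caps weren't touched.

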